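Roll the reagent bottle onto the mat's stop line

TASK

The reagent must be mixed by rolling and not by shaking: with your fingertips on the upper half of the lying white bottle with the red cap, push its top sideways to roll it over the blue mat until it lies still along the yellow line, with the line running under its middle. Never push it from below its middle height, pinch it or lift it, and leave the amber bottle, the timer and the petri dish alone.

Things in the scene. Friction and masses are not known exactly. Their poses are not given: they have to be found in the camera images.
- mat: blue foam mat with dark edges stuck to the bench, 190 mm (its x) by 340 mm (its y), 4 mm thick. Origin at the centre of its underside, z up. A yellow line 6 mm wide crosses it along its x axis at y = 0; things are rolled along its y axis. The foam brakes rolling: a bottle that is let go at 0.1 m/s stops within about 1 cm. Held under fingertips on its top it rolls without slipping, half as far as the fingertips travel.
- mat_line (a point): middle of the yellow line, on the mat's upper face; same axes as the mat (x along the line)
- red_cap_bottle: white plastic bottle with a red screw cap, 70 g, lying on the mat roughly parallel to the yellow line, 80 to 115 mm to one side of it (either side). Its body is 45 mm in diameter and 70 mm long, the cap 33 mm in diameter, 85 mm overall; it rests on the body alone. Origin at the centre of its base, on its axis; z runs along the bottle to the cap, which points away from the robot. At the start its own x axis points straight down.
- bottle_mid (a point): point on the bottle's axis at the middle of its 70 mm body (35 mm from the base), 22.4 mm above the mat when it lies there; turns with the bottle
- amber_bottle: small brown bottle with a white cap, 30 mm in diameter, 62 mm tall, standing on the mat on the other side of the line; origin at the centre of its underside. To be left alone.
- timer: white kitchen-style timer, 62 x 66 x 17 mm, lying on the bench left of the mat; origin at the centre of its underside. To be left alone.
- petri_dish: round clear dish with red medium, 62 mm in diameter, 14 mm tall, on the bench right of the mat; origin at the centre of its underside. To be left alone.
Mind the look-alikes: they are no part of the job. Leave any turquoise look-alike of the red_cap_bottle alone.

How it is judged:
By the outcome, as a careful person would: the job done as asked, in the order asked, and still so for the second after the job is handed in, with the robot touching nothing.
It also fails if it takes over 58 s, if anything falls off the work surface, if the arm or the gripper's body presses on something with over 40 N, if the wrist force passes 120 N, or if a joint passes its speed limit or range.

ROBOT

A 7-joint arm with a two-finger parallel gripper is mounted at the origin on a cart in front of the work surface, level with it; the furniture and walls round the work are solid. World frame = base frame: x ahead of the robot, y to its left, z up, the work surface at z = 0. Lengths are in m, angles in degrees, forces in N, time in s.
With the tool pointing down it reaches from about 0.425 to 0.95 m from the base axis. Payload 4.7 kg.
Tool frame: the origin (TCP) lies on the centre line of the jaws, within the pads' length; the fingertips stand 19 mm ahead of it and the grasp point (between the pads) is the TCP; z points along the fingers, y is the line along which they close (so a half turn about z gives the same grasp; the last joint's range is limited). The gripper opens to 87 mm and grips with 3 to 60 N. Pads are 19 mm wide; open, the fingers measure 117 mm over their backs; the gripper's body (75 mm by 190 mm) begins 51 mm behind the grasp point.
Start: joints at [-78.891, 26.849, -2.785, 87.806, 1.381, 65.374, -4.715], TCP at [0.149, 0.658, 0.212] pointing down, gripper open.
Joint ranges: [-148.3, 148.3], [-19.14, 114.17], [-79.39, 73.82], [5.75, 140.21], [-59.74, 239.74], [12.07, 113.84], [-152.46, 152.46]. Speed limits (degrees/s): [147.25, 147.25, 180, 180, 180, 180, 180].

INTERFACE

Orientations are given as a 3x3 rotation matrix whose columns are the frame's x, y, z axes.
In Python, from cell import manip, optics gives the robot as it stands.
- The arm moves only by the shell command python3 -m crank 'ROWS' [FORCE]. ROWS is JSON, a list of rows, each an object with "translation": the shift along the tool's x, y, z in cm, a list of three; "dr": the turn, a rotation vector about the tool's x, y, z in degrees, a list of three; "claw": the opening, from -1 (shut) to 1 (fully open). In form: [{"translation": [x, y, z], "dr": [rx, ry, rz], "claw": claw}, ...]. A call has 1 to 5 rows; each row shifts and turns the commanded pose from where the row before left it, along the tool's axes as they then stand; what a row does not reach is not made up. A row lasts 1/12 s, in which the tool goes at most 41.7 mm and 7.16 degrees, less where a joint would pass 70% of its speed; a pose out of reach is approached as far as the arm can. A call is refused whole if a number of a shift passes 4.17 or a number of a turn 7.16, either way. A call with a gripper value outside its range is refused whole. The fingers move at their own pace and stop on an object; FORCE is the grip in N (left out, the last holds). Time passes only in rows, so rows that do not move let the fingers close. It gives the time, the measured TCP pose, the force, the opening and the grip force at its end, in the units of the state.
- manip.get_state(): the state, without advancing time (a new reading comes with each control period).
- optics.read_camera(name): name is "scene" or "side" or "wrist"; returns the picture (480x640x3 uint8, red, green, blue); there is no depth.
- optics.camera_model(name): a dict with "intrinsics" (3x3 intrinsics, pixels), "R" (3x3) and "t" (3): a world point X has camera coordinates R X + t; the wrist camera has in their place "hand_eye" (4x4, takes a point from camera to tool coordinates, whose origin is the TCP and whose axes are the flange's). Camera axes: x right, y down, z forward; pixel columns grow to the right and rows downward; lengths in m; the calibration is good to about 2 mm. A picture is of the moment at which its call begins: read the wrist's pose just before it. camera_model takes no time and is no camera call.
- manip.sign_off(): hands the job in; it is judged then, once.
The state is a dict: "time_s": time; "qpos": joint angles; "qvel": joint speeds; "joint_torque": joint torques, N m; "ee_pos": TCP position; "tool_rot": TCP orientation; "contact_force": force on the tool from outside, world axes, zero at the start; "moment": the same for the moment, N m; "grip_width": finger opening in m; "finger_force": force on a finger pad.
Only numpy, scipy, OpenCV 4.12 (cv2) and the standard library are available. Lean on these libraries where they do the work, as an engineer would, in place of code of your own. Each camera call takes 0.05 s, during which the arm holds its last target. There are 200 camera calls.

## Working session

There is one attempt and no reset: what is moved stays moved. The work goes in short steps, Python scripts to look and compute and a shell command to move; the robot and the scene stay as the last step left them, time stands still between calls to the robot, and variables do not carry over. Pictures are saved under pics/ and viewed, at most 10 in all, crops included, and the job is handed in when it is done.

```bash
mkdir -p pics
python3 - <<'E'
from cell import manip, optics
import cv2,numpy as np
s=manip.get_state();print(s['time_s'],s['ee_pos'],np.round(s['tool_rot'],3),s['contact_force'],s['grip_width'])
a=optics.read_camera('scene');b=optics.read_camera('side')
for n,i in(('scene',a),('side',b)):
    cv2.imwrite(f'pics/{n}0.png',i[:,:,::-1])
    m=optics.camera_model(n);R=np.array(m['R']);print(n,m['intrinsics'],-R.T@np.array(m['t']),np.round(R,3))
E
```

```text
0.0 [0.1489908  0.65771397 0.21047608] [[-0.975  0.221 -0.   ]
 [ 0.221  0.975 -0.002]
 [-0.    -0.002 -1.   ]] [ 1.06251219 -0.03025101  0.16195519] 0.08727771660473137
scene [[520.36226337   0.         324.02902833]
 [  0.         520.36226337 236.81834728]
 [  0.           0.           1.        ]] [-0.15779068 -0.41846445  0.90534376] [[ 0.501 -0.865 -0.016]
 [-0.627 -0.35  -0.696]
 [ 0.596  0.359 -0.718]]
side [[593.48492452   0.         310.97911116]
 [  0.         593.48492452 245.92080392]
 [  0.           0.           1.        ]] [0.23509955 1.12535278 0.5835275 ] [[-0.972 -0.237 -0.007]
 [-0.091  0.4   -0.912]
 [ 0.219 -0.885 -0.41 ]]
```

View pics/scene0.png

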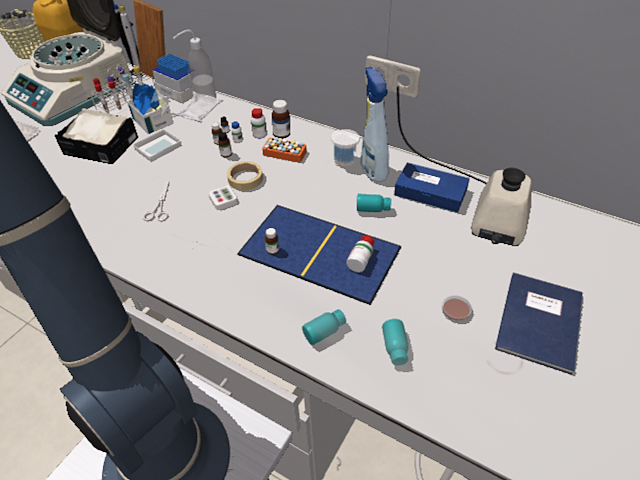

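View pics/side0.png

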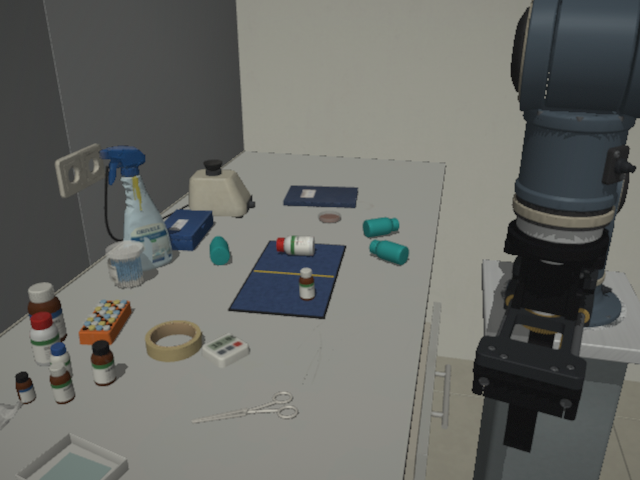

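The red-capped white bottle is at about (360,253) in the scene view and (296,246) in the side view. It lies on the mat, to the robot's right of the yellow line. The line runs (335,226)–(304,276) in the scene view. The amber bottle stands left of the line at (271,240). The bottles at (373,203), (322,327) and (396,342) are turquoise look-alikes on the bench and don't fit; only the one at (360,253) is white with a red cap. I'll measure next and confirm with a crop.

```bash
cat > h.py <<'E'
import cv2,numpy as np
from cell import manip, optics
def ray(n,uv):
    m=optics.camera_model(n);R=np.array(m['R']);c=-R.T@np.array(m['t'])
    d=R.T@np.linalg.inv(m['intrinsics'])@np.array([uv[0],uv[1],1.]);return c,d/np.linalg.norm(d)
def plane(n,uv,z):
    c,d=ray(n,uv);return c+d*(z-c[2])/d[2]
def tri(a,b):
    (c1,d1),(c2,d2)=ray('scene',a),ray('side',b)
    s=np.linalg.lstsq(np.c_[d1,-d2],c2-c1,rcond=None)[0];p,q=c1+s[0]*d1,c2+s[1]*d2
    return (p+q)/2,np.linalg.norm(p-q)
BOX={'scene':(230,200,410,305),'side':(225,225,355,320)}
def masks(n,i):
    x0,y0,x1,y1=BOX[n];k=np.zeros(i.shape[:2],np.uint8);k[y0:y1,x0:x1]=255
    h=cv2.cvtColor(i,cv2.COLOR_RGB2HSV);f=lambda lo,hi:cv2.inRange(h,lo,hi)&k
    return dict(blue=f((105,90,20),(130,255,140)),yel=f((18,110,90),(35,255,255)),
      red=(f((0,150,80),(6,255,255))|f((172,150,80),(180,255,255))),white=f((0,0,110),(180,70,255)))
def big(m,n=1):
    c=sorted(cv2.findContours(m,0,2)[0],key=cv2.contourArea)[::-1];return c[:n]
def cen(c):
    m=cv2.moments(c);return np.array([m['m10'],m['m01']])/m['m00']
E
python3 - <<'E'
from h import *
im={}
C={}
for n in('scene','side'):
    i=cv2.cvtColor(cv2.imread(f'pics/{n}0.png'),cv2.COLOR_BGR2RGB);M=masks(n,i)
    b=cv2.convexHull(np.vstack([c for c in big(M['blue'],4) if cv2.contourArea(c)>100]))
    q=cv2.approxPolyDP(b,8,True)[:,0];print(n,'mat',[(tuple(p),np.round(plane(n,p,.004)[:2],3).tolist()) for p in q])
    ys,xs=np.nonzero(M['yel']);P=np.array([plane(n,(u,v),.004)[:2] for u,v in zip(xs,ys)])
    m=P.mean(0);w=np.linalg.svd(P-m,full_matrices=False);d=w[2][0]*np.sign(w[2][0][0]);t=(P-m)@d
    print('line mean',m,'mid',m+d*(t.max()+t.min())/2,'len',np.ptp(t),'ang',np.degrees(np.arctan2(d[1],d[0])),len(P))
    for k in('red','white'):
        for c in big(M[k],3):
            if cv2.contourArea(c)>25: print(k,cen(c),cv2.contourArea(c),cv2.boundingRect(c),cv2.minAreaRect(c))
    x0,y0,x1,y1=BOX[n];im[n]=cv2.resize(i[y0:y1,x0:x1],(400,300) if n=='side' else (400,233),interpolation=cv2.INTER_CUBIC)
o=np.zeros((300,800,3),np.uint8);o[:233,:400]=im['scene'];o[:,400:]=im['side'];cv2.imwrite('pics/crop1.png',o[:,:,::-1])
E
```

```text
scene mat [((np.int32(239), np.int32(252)), [0.45, 0.182]), ((np.int32(277), np.int32(206)), [0.628, 0.193]), ((np.int32(399), np.int32(246)), [0.651, -0.138]), ((np.int32(369), np.int32(301)), [0.472, -0.149])]
line mean [0.54763269 0.02221825] mid [0.55132129 0.02245915] len 0.1767964639173159 ang 3.736575491928175 159
red [367.83183183 239.05105105] 55.5 (360, 235, 14, 11) ((367.70001220703125, 239.1000213623047), (13.86362075805664, 6.7082037925720215), 26.56505012512207)
white [315.09204842 252.97182372] 9375.5 (230, 200, 180, 105) ((319.5, 252.0), (104.0, 179.0), 90.0)
white [357.92411924 258.00967867] 430.5 (346, 245, 25, 27) ((357.69830322265625, 257.8707275390625), (19.56466293334961, 25.99867820739746), 23.198589324951172)
white [270.42142857 232.5       ] 70.0 (266, 228, 10, 10) ((270.5, 232.5), (9.0, 9.0), 90.0)
side mat [((np.int32(344), np.int32(246)), [0.467, -0.143]), ((np.int32(321), np.int32(316)), [0.449, 0.183]), ((np.int32(231), np.int32(308)), [0.626, 0.193]), ((np.int32(270), np.int32(242)), [0.646, -0.126])]
line mean [0.55444205 0.02313683] mid [0.54798067 0.02271446] len 0.17022725240853687 ang 3.740020704044653 95
red [279.64533333 243.99733333] 62.5 (276, 238, 8, 13) ((279.5, 244.0), (12.0, 7.0), 90.0)
white [290.13476359 272.18050406] 12002.5 (225, 225, 130, 95) ((289.5, 272.0), (93.99998474121094, 128.99996948242188), 90.0)
```

View pics/crop1.png

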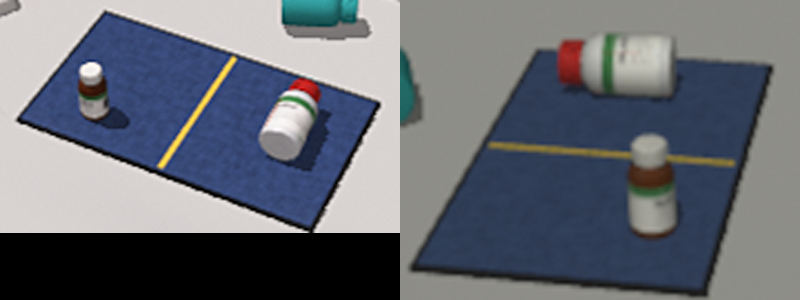

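The crop confirms it: white body, red cap, lying on the mat right of the line, with the cap pointing away from the robot. The amber bottle stands on the far side of the line. Next I'll get the bottle's axis from its silhouettes.

```bash
cat >> h.py <<'E'
L0=np.array([.550,.0225]);LA=np.radians(3.74);LX=np.array([np.cos(LA),np.sin(LA)]);LY=np.array([-LX[1],LX[0]])
def mat(p): p=np.array(p)[:2]-L0; return np.round(1000*np.array([p@LX,p@LY]),1)
def bottle(n,i,box):
    """silhouette = not mat-blue, not dark, inside box -> axis line at z=.0264 in mat coords (mm)"""
    x0,y0,x1,y1=box;h=cv2.cvtColor(i,cv2.COLOR_RGB2HSV).astype(int)
    m=((h[...,1]<95)&(h[...,2]>75))|(((h[...,0]<10)|(h[...,0]>170))&(h[...,1]>110)&(h[...,2]>60))|((abs(h[...,0]-65)<22)&(h[...,2]>50)&(h[...,1]>40))
    k=np.zeros(m.shape,np.uint8);k[y0:y1,x0:x1]=m[y0:y1,x0:x1]*255
    c=big(k)[0];ce,(w,l),_=r=cv2.minAreaRect(c);b=cv2.boxPoints(r)
    e=sorted([(b[j],b[(j+1)%4]) for j in range(4)],key=lambda s:np.linalg.norm(s[0]-s[1]))[:2]
    a=[(s[0]+s[1])/2 for s in e];P=[plane(n,p,.0264) for p in a]
    d=(P[1]-P[0])[:2];d*=np.sign(d[0])
    return cv2.boundingRect(c),r,[mat(p) for p in P],mat(plane(n,ce,.0264)),np.degrees(np.arctan2(d[1],d[0]))-3.74
E
python3 - <<'E'
from h import *
for n,b in(('scene',(343,228,380,278)),('side',(268,232,322,262))):
    i=cv2.cvtColor(cv2.imread(f'pics/{n}0.png'),cv2.COLOR_BGR2RGB);print(n,bottle(n,i,b))
print(tri((357.9,258),(296,246)))
E
```

```text
scene ((346, 228, 34, 45), ((362.4741516113281, 249.82730102539062), (32.29673385620117, 44.66569519042969), 1.7899105548858643), [array([ 90.4, -73.6]), array([ -39.1, -126.1])], array([  23. , -100.9]), np.float64(22.082938153863203))
side ((268, 232, 54, 23), ((294.5, 243.0), (22.0, 53.0), 90.0), [array([ -44.4, -118.5]), array([ 76.8, -99.1])], array([  16.2, -108.8]), np.float64(9.084822653983043))
(array([ 0.56347141, -0.07596239,  0.02021082]), np.float64(0.009839916371732387))
```

```bash
A='x'; python3 -m crank '[{"translation":[-2.6,-2.9,0],"dr":[0,0,0],"claw":-1},{"translation":[-2.6,-2.9,0],"dr":[0,0,0],"claw":-1},{"translation":[-2.6,-2.9,0],"dr":[0,0,0],"claw":-1},{"translation":[-2.6,-2.9,0],"dr":[0,0,0],"claw":-1},{"translation":[-2.6,-2.9,0],"dr":[0,0,0],"claw":-1}]' 20
python3 -m crank '[{"translation":[-2.6,-2.9,0],"dr":[0,0,0],"claw":-1},{"translation":[-2.6,-2.9,0],"dr":[0,0,0],"claw":-1},{"translation":[-2.6,-2.9,0],"dr":[0,0,0],"claw":-1},{"translation":[-2.6,-2.9,0],"dr":[0,0,0],"claw":-1},{"translation":[-2.6,-2.9,0],"dr":[0,0,0],"claw":-1}]'
```

```text
time_s: 0.52
ee_pos: [0.2444, 0.4861, 0.2111]
tool_rot: [[-0.975, 0.221, -0.0], [0.221, 0.975, -0.001], [0.0, -0.001, -1.0]]
contact_force: [0.7, 0.0, 0.6]
grip_width: 0.0617
finger_force: 0.0
time_s: 0.93
ee_pos: [0.339, 0.3161, 0.2114]
tool_rot: [[-0.975, 0.221, -0.0], [0.221, 0.975, -0.0], [0.0, -0.0, -1.0]]
contact_force: [0.8, 0.1, -0.1]
grip_width: 0.0282
finger_force: 0.0
```

```bash
python3 -m crank '[{"translation":[-2.7,-3,0],"dr":[0,0,0],"claw":-1},{"translation":[-2.7,-3,0],"dr":[0,0,0],"claw":-1},{"translation":[-2.7,-3,0],"dr":[0,0,0],"claw":-1},{"translation":[-2.7,-3,0],"dr":[0,0,0],"claw":-1},{"translation":[-2.7,-3,0],"dr":[0,0,0],"claw":-1}]' >/dev/null
python3 -m crank '[{"translation":[-2.7,-3,0],"dr":[0,0,0],"claw":-1},{"translation":[-2.7,-3,0],"dr":[0,0,0],"claw":-1},{"translation":[-2.7,-3,0],"dr":[0,0,0],"claw":-1},{"translation":[-2.7,-3,0],"dr":[0,0,0],"claw":-1},{"translation":[-2.7,-3,0],"dr":[0,0,0],"claw":-1}]' >/dev/null
python3 -m crank '[{"translation":[0,0,0],"dr":[0,0,-5.5],"claw":-1},{"translation":[0,0,0],"dr":[0,0,-5.5],"claw":-1},{"translation":[0,0,0],"dr":[0,0,-5.5],"claw":-1},{"translation":[0,0,0],"dr":[0,0,0],"claw":-1},{"translation":[0,0,0],"dr":[0,0,0],"claw":-1}]'
python3 - <<'E'
from h import *
s=manip.get_state();i=optics.read_camera('wrist');cv2.imwrite('pics/w1.png',i[:,:,::-1])
np.savez('w1.npz',p=s['ee_pos'],R=s['tool_rot'])
m=optics.camera_model('wrist');print(np.round(m['hand_eye'],3),m['intrinsics'],mat(s['ee_pos']))
E
```

```text
time_s: 2.18
ee_pos: [0.5354, -0.0342, 0.2112]
tool_rot: [[-0.998, -0.063, -0.001], [-0.063, 0.998, 0.0], [0.001, 0.0, -1.0]]
contact_force: [0.7, 0.4, 0.4]
grip_width: 0.0005
finger_force: 0.0
[[ 0.001 -0.954 -0.299  0.083]
 [ 1.     0.001  0.    -0.001]
 [-0.    -0.299  0.954 -0.172]
 [ 0.     0.     0.     1.   ]] [[380.22986026   0.         314.03045513]
 [  0.         380.22986026 240.83445486]
 [  0.           0.           1.        ]] [-18.3 -55.6]
```

View pics/w1.png

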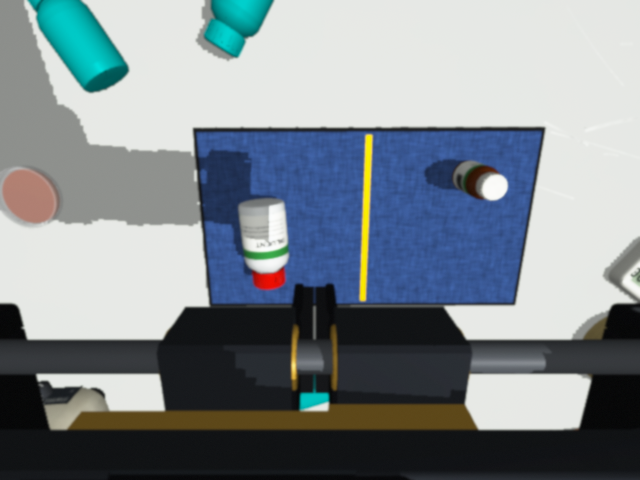

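The wrist view shows the white bottle at (239–290, 200–288) with its red cap towards the bottom. The yellow line is at u≈365, the amber bottle at (480,183), and the shut fingertips at (315,290), about 40 px wide. Now the bottle's axis and the line from this view.

```bash
cat >> h.py <<'E'
def wrist(i,s):
    m=optics.camera_model('wrist');H=np.array(m['hand_eye']);K=np.array(m['intrinsics'])
    R=np.array(s['tool_rot']);p=np.array(s['ee_pos']);c=R@H[:3,3]+p
    def P(uv,z):
        d=R@H[:3,:3]@np.linalg.inv(K)@np.array([uv[0],uv[1],1.]);return (c+d*(z-c[2])/d[2])[:2]
    h=cv2.cvtColor(i,cv2.COLOR_RGB2HSV).astype(int);H_,S,V=h[...,0],h[...,1],h[...,2]
    yel=(abs(H_-28)<6)&(S>140)&(V>130);yel[310:]=0
    ys,xs=np.nonzero(yel);Y=np.array([P(q,.004) for q in zip(xs,ys)]);mu=Y.mean(0);d=np.linalg.svd(Y-mu,full_matrices=False)[2][0];d*=np.sign(d[0]);nrm=np.array([-d[1],d[0]])
    red=(((H_<8)|(H_>172))&(S>150)&(V>80)).astype(np.uint8)*255;red[305:]=0
    rc=[k for k in big(red,4) if cv2.contourArea(k)>60]
    # cap = red blob with white above it
    wh=((S<60)&(V>100)|(abs(H_-60)<22)&(S>60)).astype(np.uint8)*255;wh[305:]=0
    out=[]
    for k in rc:
        u,v=cen(k)
        if wh[int(v)-45:int(v)-15,int(u)-8:int(u)+8].mean()<128: continue
        rows=[]
        for r in range(int(v)-75,int(v)-24,3):
            w=wh[r].copy();a=b=int(u)-4
            while w[a-1:a-4:-1].any() and a>5:a-=1
            while w[b+1:b+4].any() and b<630:b+=1
            if 35<b-a<70: rows.append((r,a,b))
        rows=np.array(rows)
        if len(rows)<5: continue
        mid=np.array([P(((a+b)/2,r),.0264) for r,a,b in rows])
        wd=np.median([np.linalg.norm(P((a,r),.0264)-P((b,r),.0264)) for r,a,b in rows])
        X=(mid-mu)@d;N=(mid-mu)@nrm;f=np.polyfit(X,N,1)
        cap=P((u,v),.0264);out.append(dict(yaw=np.degrees(np.arctan(f[0])),N=np.median(N)*1e3,f0=f[1],width=wd*1e3,capN=((cap-mu)@nrm)*1e3,mid_world=np.median(mid,0),cap=cap,rows=rows[[0,-1]].tolist()))
    tcp=np.array(p[:2])-mu
    return dict(line_mu=mu,line_ang=np.degrees(np.arctan2(d[1],d[0])),tcpN=tcp@nrm*1e3,bottle=out)
E
python3 - <<'E'
from h import *
z=np.load('w1.npz');i=cv2.cvtColor(cv2.imread('pics/w1.png'),cv2.COLOR_BGR2RGB)
r=wrist(i,dict(tool_rot=z['R'],ee_pos=z['p']));print(r)
E
```

```text
{'line_mu': array([0.54218071, 0.01841767]), 'line_ang': np.float64(3.7744360573976263), 'tcpN': np.float64(-52.06917166876782), 'bottle': [{'yaw': np.float64(2.9145823809176394), 'N': np.float64(-102.11315560356196), 'f0': np.float64(-0.10238760784449012), 'width': np.float64(44.23043260382803), 'capN': np.float64(-98.54866021514968), 'mid_world': array([ 0.55374327, -0.08341251]), 'cap': array([ 0.60774094, -0.07602009]), 'rows': [[204, 239, 284], [252, 244, 287]]}]}
```

```bash
python3 -m crank '[{"translation":[-1.3,-3,3],"dr":[0,0,0],"claw":-1},{"translation":[-1.3,-2.9,3],"dr":[0,0,0],"claw":-1},{"translation":[0,0,3.6],"dr":[0,0,0],"claw":-1},{"translation":[0,0,3],"dr":[0,0,0],"claw":-1},{"translation":[0,0,0],"dr":[0,0,0],"claw":-1}]'
python3 -m crank '[{"translation":[0,0,1],"dr":[0,0,0],"claw":-1},{"translation":[0,0,0.4],"dr":[0,0,0],"claw":-1},{"translation":[0,0,0.2],"dr":[0,0,0],"claw":-1},{"translation":[0,0,0],"dr":[0,0,0],"claw":-1}]'
python3 - <<'E'
from h import *
s=manip.get_state();i=optics.read_camera('wrist');cv2.imwrite('pics/w2.png',i[:,:,::-1])
j=optics.read_camera('scene')[190:310,220:420];cv2.imwrite('pics/s2.png',cv2.resize(j,(800,480),interpolation=2)[:,:,::-1])
E
```

```text
time_s: 2.65
ee_pos: [0.5592, -0.0876, 0.0831]
tool_rot: [[-0.998, -0.063, -0.012], [-0.063, 0.998, 0.0], [0.012, 0.001, -1.0]]
contact_force: [-1.0, 1.1, -1.7]
grip_width: 0.0005
finger_force: 0.0
time_s: 2.98
ee_pos: [0.5647, -0.088, 0.0739]
tool_rot: [[-0.998, -0.066, 0.002], [-0.066, 0.998, 0.0], [-0.002, 0.0, -1.0]]
contact_force: [0.3, 0.5, 0.4]
grip_width: 0.0005
finger_force: 0.0
```

View pics/w2.png

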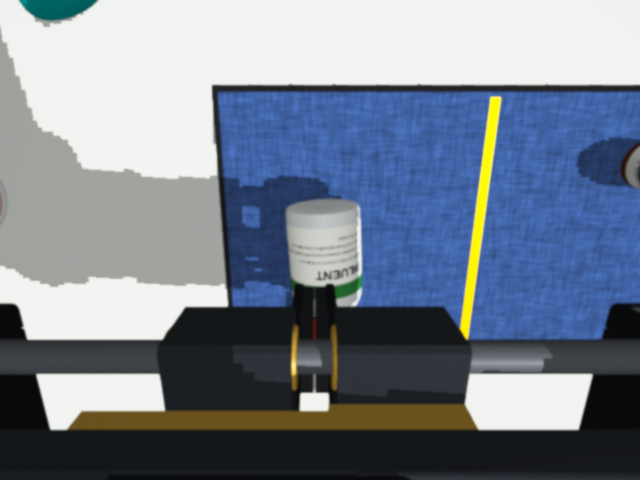

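The fingers are now over the bottle: its base edge is at (325,203) and the green band at (345,290). The tips are left of the bottle's midline (u≈325). I'll check the position along the bottle.

Run:
```python
from h import *
m=optics.camera_model('wrist');H=np.array(m['hand_eye']);K=np.array(m['intrinsics'])
s=manip.get_state();R=np.array(s['tool_rot']);p=np.array(s['ee_pos']);c=R@H[:3,3]+p
def P(uv,z):
    d=R@H[:3,:3]@np.linalg.inv(K)@np.array([uv[0],uv[1],1.]);return np.round(c+d*(z-c[2])/d[2],4)
print('base top',P((323,203),.0489),'sil l/r',P((290,260),.0264),P((362,260),.0264),P((288,225),.0264),P((360,225),.0264))
def proj(t):
    q=np.linalg.inv(H)@np.array([*t,1]);q=K@q[:3];return q[:2]/q[2]
for t in([.0095,-.01,.019],[.0095,.01,.019],[.0095,.015,.019],[.0095,.015,0]):print(t,proj(t))
print(P((340,286),.048))
```

```text
base top [ 0.5221 -0.0869  0.0489] sil l/r [ 0.5637 -0.1037  0.0264] [ 0.5608 -0.0595  0.0264] [ 0.5415 -0.1059  0.0264] [ 0.5387 -0.063   0.0264]
[0.0095, -0.01, 0.019] [296.71717169 265.68568448]
[0.0095, 0.01, 0.019] [333.9069934  265.70311454]
[0.0095, 0.015, 0.019] [343.20388783 265.70747179]
[0.0095, 0.015, 0] [346.05458408 279.72073911]
[ 0.5694 -0.0737  0.048 ]
```

View pics/s2.png

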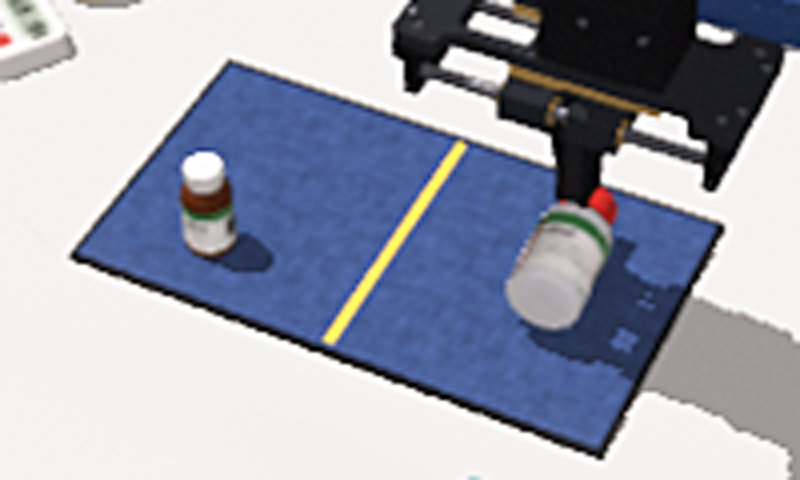

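Run:
```python
from h import *
m=optics.camera_model('scene');s=manip.get_state();R=np.array(s['tool_rot']);p=np.array(s['ee_pos'])
def pj(X):
    q=np.array(m['intrinsics'])@(np.array(m['R'])@X+np.array(m['t']));return (q[:2]/q[2]-[220,190])*4
for t in([0,0,.019],[.0095,0,.019],[-.0095,0,.019],[0,.011,.019],[0,-.011,.019],[0,0,0]):print(t,np.round(pj(p+R@np.array(t))))
for X in([.557,-.0835,.049],[.5225,-.086,.0264],[.6,-.078,.0264]):print(X,np.round(pj(np.array(X))))
```

```text
[0, 0, 0.019] [578. 229.]
[0.0095, 0, 0.019] [571. 240.]
[-0.0095, 0, 0.019] [585. 218.]
[0, 0.011, 0.019] [560. 223.]
[0, -0.011, 0.019] [596. 235.]
[0, 0, 0] [579. 205.]
[0.557, -0.0835, 0.049] [564. 242.]
[0.5225, -0.086, 0.0264] [538. 311.]
[0.6, -0.078, 0.0264] [588. 217.]
```

```bash
for k in 1; do python3 -m crank '[{"translation":[0.8,-0.2,0],"dr":[0,0,0],"claw":-1},{"translation":[0,0,0.3],"dr":[0,0,0],"claw":-1},{"translation":[0,0,0],"dr":[0,0,0],"claw":-1}]'; python3 -m crank '[{"translation":[0,0,0.2],"dr":[0,0,0],"claw":-1},{"translation":[0,0,0],"dr":[0,0,0],"claw":-1}]';  python3 -m crank '[{"translation":[0,0,0.2],"dr":[0,0,0],"claw":-1},{"translation":[0,0,0],"dr":[0,0,0],"claw":-1}]'; done
```

```text
time_s: 3.33
ee_pos: [0.5552, -0.091, 0.0697]
tool_rot: [[-0.998, -0.064, -0.0], [-0.064, 0.998, 0.0], [0.0, 0.0, -1.0]]
contact_force: [1.3, -0.8, -0.5]
grip_width: 0.0002
finger_force: 0.0
time_s: 3.5
ee_pos: [0.5559, -0.0907, 0.0675]
tool_rot: [[-0.998, -0.065, -0.0], [-0.065, 0.998, 0.0], [0.0, 0.0, -1.0]]
contact_force: [-0.9, 0.7, -0.0]
grip_width: 0.0007
finger_force: 0.0
time_s: 3.67
ee_pos: [0.5559, -0.0907, 0.0654]
tool_rot: [[-0.998, -0.065, -0.001], [-0.065, 0.998, 0.0], [0.001, 0.0, -1.0]]
contact_force: [-0.0, -0.3, -0.2]
grip_width: 0.0
finger_force: 0.0
```

Run:
```python
from h import *
i=optics.read_camera('side')[200:290,250:350];j=optics.read_camera('scene')[200:290,320:420]
cv2.imwrite('pics/c3.png',np.hstack([cv2.resize(x,(400,360),interpolation=2) for x in(i,j)])[:,:,::-1])
p=np.array(manip.get_state()['ee_pos'])
for n,o in(('side',(250,200)),('scene',(320,200))):
  m=optics.camera_model(n)
  for z in(-.019,0):
    q=np.array(m['intrinsics'])@(np.array(m['R'])@(p+[0,0,z])+np.array(m['t']));print(n,z,(q[:2]/q[2]-o)*4)
```

```text
side -0.019 [208.8758494  138.77438851]
side 0 [208.450878   108.25575895]
scene -0.019 [174.32490439 210.96697585]
scene 0 [175.64337888 187.71160886]
```

View pics/c3.png

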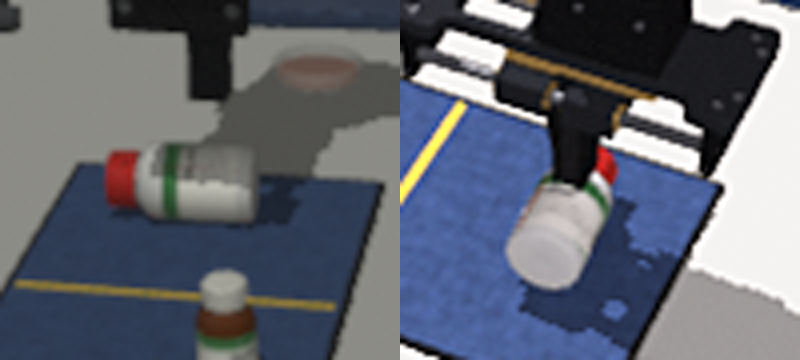

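In both views the tips still hover about 25 mm above the bottle: the side view has the tips at (209,100) and the bottle top at row 145. So when shut, the tips stand roughly at the TCP rather than 19 mm ahead of it. I'll keep going down by feel.

```bash
python3 -m crank '[{"translation":[0,0,0.8],"dr":[0,0,0],"claw":-1},{"translation":[0,0,0.6],"dr":[0,0,0],"claw":-1},{"translation":[0,0,0],"dr":[0,0,0],"claw":-1}]'; python3 -m crank '[{"translation":[0,0,0.2],"dr":[0,0,0],"claw":-1},{"translation":[0,0,0],"dr":[0,0,0],"claw":-1}]'|sed -n 2,4p;  python3 -m crank '[{"translation":[0,0,0.2],"dr":[0,0,0],"claw":-1},{"translation":[0,0,0],"dr":[0,0,0],"claw":-1}]'|sed -n 2,4p;  python3 -m crank '[{"translation":[0,0,0.2],"dr":[0,0,0],"claw":-1},{"translation":[0,0,0],"dr":[0,0,0],"claw":-1}]'|sed -n 2,4p
```

```text
time_s: 4.02
ee_pos: [0.5548, -0.0905, 0.0501]
tool_rot: [[-0.998, -0.065, -0.003], [-0.065, 0.998, 0.0], [0.003, 0.001, -1.0]]
contact_force: [-0.3, 1.2, 1.2]
grip_width: 0.0002
finger_force: 0.0
ee_pos: [0.5557, -0.0908, 0.0492]
tool_rot: [[-0.998, -0.065, -0.001], [-0.065, 0.998, 0.0], [0.001, 0.0, -1.0]]
contact_force: [0.1, -0.6, 0.0]
ee_pos: [0.5559, -0.0908, 0.0475]
tool_rot: [[-0.998, -0.065, -0.0], [-0.065, 0.998, 0.0], [0.0, 0.0, -1.0]]
contact_force: [-0.1, 0.7, 0.5]
ee_pos: [0.5559, -0.0907, 0.0455]
tool_rot: [[-0.998, -0.065, -0.0], [-0.065, 0.998, 0.0], [0.0, 0.0, -1.0]]
contact_force: [0.1, 0.3, 0.6]
```

```bash
python3 -m crank '[{"translation":[0,0,0.15],"dr":[0,0,0],"claw":-1},{"translation":[0,0,0],"dr":[0,0,0],"claw":-1}]'|sed -n '2p;6p;4,5p';  python3 -m crank '[{"translation":[0,0,0.15],"dr":[0,0,0],"claw":-1},{"translation":[0,0,0],"dr":[0,0,0],"claw":-1}]'|sed -n '2p;4p'
python3 - <<'E'
from h import *
i=optics.read_camera('side')[200:290,250:350];w=optics.read_camera('wrist')[180:330,230:400]
cv2.imwrite('pics/c4.png',np.hstack([cv2.resize(i,(400,360),interpolation=2),cv2.resize(w,(400,360),interpolation=2)])[:,:,::-1])
E
```

```text
ee_pos: [0.5558, -0.0907, 0.044]
contact_force: [-0.6, -0.1, 0.2]
grip_width: 0.0
finger_force: 0.0
ee_pos: [0.5559, -0.0907, 0.0425]
contact_force: [0.3, 0.5, 0.0]
```

View pics/c4.png

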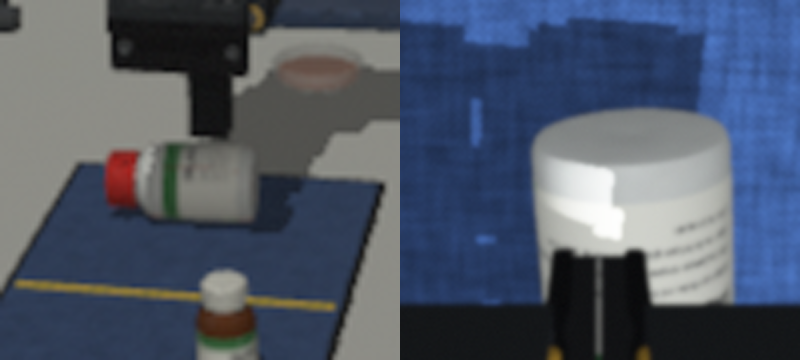

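The tips are now about 1–3 mm above the bottle's top, centred some 8 mm behind its axis and about 21 mm wide. I'll continue by feel.

```bash
for k in 1; do python3 -m crank '[{"translation":[0,0,0.15],"dr":[0,0,0],"claw":-1},{"translation":[0,0,0],"dr":[0,0,0],"claw":-1}]'|sed -n '2p;4p';  python3 -m crank '[{"translation":[0,0,0.15],"dr":[0,0,0],"claw":-1},{"translation":[0,0,0],"dr":[0,0,0],"claw":-1}]'|sed -n '2p;4p';  done
```

```text
ee_pos: [0.5558, -0.0908, 0.041]
contact_force: [0.1, -0.8, 0.6]
ee_pos: [0.5558, -0.0907, 0.0395]
contact_force: [-0.2, -0.1, -0.5]
```

```bash
python3 -m crank '[{"translation":[0,0,0.1],"dr":[0,0,0],"claw":-1},{"translation":[0,0,0],"dr":[0,0,0],"claw":-1}]'|sed -n '2p;4p';  python3 -m crank '[{"translation":[0,0,0.1],"dr":[0,0,0],"claw":-1},{"translation":[0,0,0],"dr":[0,0,0],"claw":-1}]'|sed -n '2p;4p'; python3 -m crank '[{"translation":[0,0,0.1],"dr":[0,0,0],"claw":-1},{"translation":[0,0,0],"dr":[0,0,0],"claw":-1}]'|sed -n '2p;4p'
```

```text
ee_pos: [0.5559, -0.0908, 0.0386]
contact_force: [0.4, 0.8, -0.1]
ee_pos: [0.5561, -0.0909, 0.0379]
contact_force: [-1.0, -0.2, 1.9]
ee_pos: [0.5563, -0.0915, 0.0376]
contact_force: [-1.6, -0.5, 6.2]
```

Contact: 6 N at TCP z ≈ 0.038. First stroke is 16 mm.

```bash
python3 -m crank '[{"translation":[0,0.4,0],"dr":[0,0,0],"claw":-1},{"translation":[0,0.4,0],"dr":[0,0,0],"claw":-1},{"translation":[0,0.4,0],"dr":[0,0,0],"claw":-1},{"translation":[0,0.4,0],"dr":[0,0,0],"claw":-1},{"translation":[0,0,0],"dr":[0,0,0],"claw":-1}]'|sed -n '1,2p;4p'
python3 - <<'E'
from h import *
s=manip.get_state();i=optics.read_camera('wrist');w=i[180:330,230:400];j=optics.read_camera('side')[200:290,250:350]
cv2.imwrite('pics/c5.png',np.hstack([cv2.resize(j,(400,360),interpolation=2),cv2.resize(w,(400,360),interpolation=2)])[:,:,::-1])
E
```

```text
time_s: 6.2
ee_pos: [0.5542, -0.0746, 0.038]
contact_force: [-4.6, -1.2, 12.7]
```

View pics/c5.png

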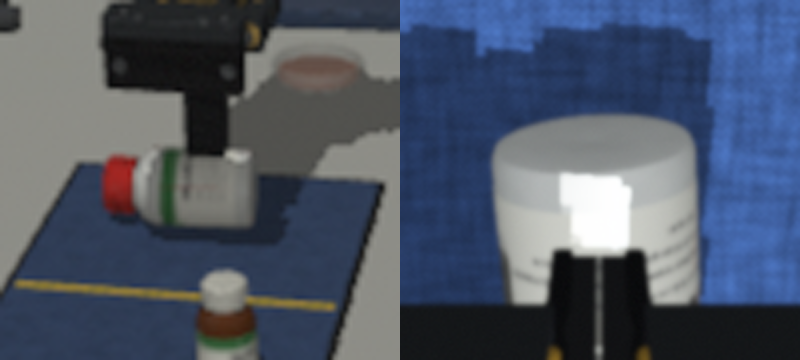

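The bottle rolled about 8 mm and the fingertips now sit over its axis. I'll finish this stroke with 16 mm more, then lift, go back and press again.

```bash
python3 -m crank '[{"translation":[0,0.4,0],"dr":[0,0,0],"claw":-1},{"translation":[0,0.4,0],"dr":[0,0,0],"claw":-1},{"translation":[0,0.4,0],"dr":[0,0,0],"claw":-1},{"translation":[0,0.4,0],"dr":[0,0,0],"claw":-1},{"translation":[0,0,0],"dr":[0,0,0],"claw":-1}]'|sed -n '1,2p;4p'
python3 -m crank '[{"translation":[0,0,-1.5],"dr":[0,0,0],"claw":-1},{"translation":[0,0,-1.5],"dr":[0,0,0],"claw":-1},{"translation":[0,0,-3],"dr":[0,0,0],"claw":-1},{"translation":[0,-1.6,-3],"dr":[0,0,0],"claw":-1},{"translation":[0,0,0],"dr":[0,0,0],"claw":-1}]'|sed -n '1,2p;4p'
python3 - <<'E'
from h import *
s=manip.get_state();i=optics.read_camera('wrist');cv2.imwrite('pics/w6.png',i[:,:,::-1]);print(wrist(i,s))
E
```

```text
time_s: 6.72
ee_pos: [0.5523, -0.0582, 0.0376]
contact_force: [-6.3, 0.4, 12.0]
time_s: 7.13
ee_pos: [0.5588, -0.0784, 0.1323]
contact_force: [1.3, -0.2, 1.2]
{'line_mu': array([0.53612393, 0.01787583]), 'line_ang': np.float64(3.780433368351557), 'tcpN': np.float64(-97.53822290852396), 'bottle': [{'yaw': np.float64(0.9316444636000681), 'N': np.float64(-84.13206710002339), 'f0': np.float64(-0.08386739697979628), 'width': np.float64(42.65787671067186), 'capN': np.float64(-74.59344609945154), 'mid_world': array([ 0.56193448, -0.06381186]), 'cap': array([ 0.60513251, -0.05232041]), 'rows': [[216, 301, 360], [264, 305, 360]]}]}
```

```bash
python3 -m crank '[{"translation":[2,0,-3.5],"dr":[0,0,0],"claw":-1},{"translation":[1,0,-3.5],"dr":[0,0,0],"claw":-1},{"translation":[0,0,0],"dr":[0,0,0],"claw":-1},{"translation":[0,0,0],"dr":[0,0,0],"claw":-1}]'|sed -n '1,2p;4p'
python3 - <<'E'
from h import *
s=manip.get_state();i=optics.read_camera('wrist');cv2.imwrite('pics/w7.png',i[:,:,::-1]);print(wrist(i,s))
E
```

```text
time_s: 7.52
ee_pos: [0.5253, -0.0765, 0.1977]
contact_force: [0.3, 0.8, 0.3]
{'line_mu': array([0.53699753, 0.0180114 ]), 'line_ang': np.float64(3.8006409273187653), 'tcpN': np.float64(-93.56969363741588), 'bottle': [{'yaw': np.float64(5.20841474034514), 'N': np.float64(-84.52644940457739), 'f0': np.float64(-0.08516490044414282), 'width': np.float64(42.329197506226805), 'capN': np.float64(-70.62940658078627), 'mid_world': array([ 0.55051803, -0.06546478]), 'cap': array([ 0.60273563, -0.04840662]), 'rows': [[218, 300, 345], [266, 302, 346]]}]}
```

Run:
```python
from h import *
i=cv2.cvtColor(cv2.imread('pics/w7.png'),cv2.COLOR_BGR2RGB);h=cv2.cvtColor(i,cv2.COLOR_RGB2HSV)
nb=~((abs(h[...,0].astype(int)-112)<12)&(h[...,1]>90))
for r in range(196,306,6):
    x=np.nonzero(nb[r,265:380])[0]+265; red=np.nonzero(((h[r,265:380,0]<8)|(h[r,265:380,0]>172))&(h[r,265:380,1]>130))[0]+265
    print(r,x.min() if len(x) else 0,x.max() if len(x) else 0,len(x),'red',(red.min(),red.max(),len(red)) if len(red) else '')
cv2.imwrite('pics/c7.png',np.hstack([cv2.resize(i[180:310,240:390],(400,347),interpolation=2),np.zeros((347,400,3),np.uint8)])[:,:400,::-1])
```

```text
196 0 0 0 red 
202 0 0 0 red 
208 0 0 0 red 
214 304 342 39 red 
220 298 346 49 red 
226 298 346 49 red 
232 298 346 49 red 
238 299 347 49 red 
244 300 347 48 red 
250 301 347 47 red 
256 301 347 47 red 
262 301 347 47 red 
268 302 347 46 red 
274 302 347 46 red 
280 305 344 40 red 
286 297 343 41 red (np.int64(310), np.int64(341), 6)
292 296 343 48 red (np.int64(312), np.int64(341), 14)
298 296 342 47 red (np.int64(312), np.int64(341), 13)
304 294 337 41 red
```

```bash
cat >> h.py <<'E'
def sil(i,s,lo,hi,r0,r1):
    """bottle axis vs line from not-blue silhouette between columns lo..hi, rows r0..r1"""
    w=wrist.__wrapped__(i,s) if hasattr(wrist,'__wrapped__') else wrist(i,s)
    m=optics.camera_model('wrist');H=np.array(m['hand_eye']);K=np.array(m['intrinsics']);R=np.array(s['tool_rot']);c=R@H[:3,3]+np.array(s['ee_pos'])
    P=lambda uv:(lambda d:(c+d*(.0264-c[2])/d[2])[:2])(R@H[:3,:3]@np.linalg.inv(K)@np.array([uv[0],uv[1],1.]))
    h=cv2.cvtColor(i,cv2.COLOR_RGB2HSV);nb=~((abs(h[...,0].astype(int)-112)<12)&(h[...,1]>90))
    a=np.radians(w['line_ang']);d=np.array([np.cos(a),np.sin(a)]);n=np.array([-d[1],d[0]]);M=[];W=[]
    for r in range(r0,r1,2):
        x=np.nonzero(nb[r,lo:hi])[0]+lo
        if len(x)<30: continue
        M.append(P(((x[0]+x[-1]+1)/2,r)));W.append(np.linalg.norm(P((x[0],r))-P((x[-1]+1,r))))
    q=(np.array(M)-w['line_mu']);f=np.polyfit(q@d,q@n,1);xm=.55-w['line_mu'][0]
    print('line',w['line_mu'],w['line_ang'],'tcpN',w['tcpN'],'width',np.median(W)*1e3,'yaw',np.degrees(np.arctan(f[0])),'N at x=.555',np.polyval(f,xm)*1e3,'x range',np.array(M)[[0,-1],0])
E
python3 - <<'E'
from h import *
z=np.load('w1.npz');i=cv2.cvtColor(cv2.imread('pics/w1.png'),cv2.COLOR_BGR2RGB)
sil(i,dict(tool_rot=z['R'],ee_pos=z['p']),220,310,210,262)
i=cv2.cvtColor(cv2.imread('pics/w7.png'),cv2.COLOR_BGR2RGB);sil(i,manip.get_state(),265,380,224,276)
E
```

```text
line [0.54217854 0.01841926] 3.774448660719778 tcpN -52.070900146517936 width 46.117845714296266 yaw 2.751770545514173 N at x=.555 -101.59203077809595 x range [0.53588954 0.58672621]
line [0.53539465 0.01797491] 3.7810450411349525 tcpN -93.25432597293582 width 45.05068437168166 yaw 3.389315980252793 N at x=.555 -84.33174694667956 x range [0.53155106 0.58135223]
```

```bash
python3 -m crank '[{"translation":[-1.8,0,4],"dr":[0,0,0],"claw":-1},{"translation":[0,0,4],"dr":[0,0,0],"claw":-1},{"translation":[0,0,4],"dr":[0,0,0],"claw":-1},{"translation":[0,0,2],"dr":[0,0,0],"claw":-1},{"translation":[0,0,0],"dr":[0,0,0],"claw":-1}]'|sed -n '1,2p;4p'
python3 -m crank '[{"translation":[0,0,1],"dr":[0,0,0],"claw":-1},{"translation":[0,0,0.6],"dr":[0,0,0],"claw":-1},{"translation":[0,0,0.2],"dr":[0,0,0],"claw":-1},{"translation":[0,0,0.2],"dr":[0,0,0],"claw":-1},{"translation":[0,0,0],"dr":[0,0,0],"claw":-1}]'|sed -n '1,2p;4p'
```

```text
time_s: 7.98
ee_pos: [0.5367, -0.0746, 0.0522]
contact_force: [-0.6, -0.3, 0.4]
time_s: 8.4
ee_pos: [0.5426, -0.0756, 0.0393]
contact_force: [-0.2, 0.7, -1.2]
```

```bash
python3 -m crank '[{"translation":[0,0,0.15],"dr":[0,0,0],"claw":-1},{"translation":[0,0,0],"dr":[0,0,0],"claw":-1},{"translation":[0,0,0.1],"dr":[0,0,0],"claw":-1},{"translation":[0,0,0],"dr":[0,0,0],"claw":-1}]'|sed -n '1,2p;4p'
```

```text
time_s: 8.73
ee_pos: [0.543, -0.0763, 0.0376]
contact_force: [-0.9, -0.4, 7.4]
```

```bash
python3 -m crank '[{"translation":[0,0.42,0],"dr":[0,0,0],"claw":-1},{"translation":[0,0.42,0],"dr":[0,0,0],"claw":-1},{"translation":[0,0.42,0],"dr":[0,0,0],"claw":-1},{"translation":[0,0.42,0],"dr":[0,0,0],"claw":-1},{"translation":[0,0.42,0],"dr":[0,0,0],"claw":-1}]'|sed -n '1,2p;4p'
python3 -m crank '[{"translation":[0,0.42,0],"dr":[0,0,0],"claw":-1},{"translation":[0,0.42,0],"dr":[0,0,0],"claw":-1},{"translation":[0,0.42,0],"dr":[0,0,0],"claw":-1},{"translation":[0,0,0],"dr":[0,0,0],"claw":-1}]'|sed -n '1,2p;4p'
python3 -m crank '[{"translation":[0,0,-2],"dr":[0,0,0],"claw":-1},{"translation":[0,-1.7,-4],"dr":[0,0,0],"claw":-1},{"translation":[0,0,-4],"dr":[0,0,0],"claw":-1},{"translation":[0,0,0],"dr":[0,0,0],"claw":-1},{"translation":[0,0,0],"dr":[0,0,0],"claw":-1}]'|sed -n '1,2p;4p'
python3 - <<'E'
from h import *
s=manip.get_state();i=optics.read_camera('wrist');cv2.imwrite('pics/w8.png',i[:,:,::-1]);h=cv2.cvtColor(i,cv2.COLOR_RGB2HSV)
nb=~((abs(h[...,0].astype(int)-112)<12)&(h[...,1]>90))
for r in(200,216,232,248,264,280):
    x=np.nonzero(nb[r,265:390])[0]+265;print(r,(x.min(),x.max(),len(x)) if len(x) else '')
sil(i,s,265,390,224,280)
E
```

```text
time_s: 9.15
ee_pos: [0.5405, -0.0553, 0.038]
contact_force: [-4.8, 0.2, 14.2]
time_s: 9.48
ee_pos: [0.5388, -0.0412, 0.0374]
contact_force: [-5.4, 1.2, 11.4]
time_s: 9.9
ee_pos: [0.5427, -0.0587, 0.1373]
contact_force: [0.4, 0.8, -0.8]
200 
216 (np.int64(295), np.int64(353), 59)
232 (np.int64(296), np.int64(354), 59)
248 (np.int64(298), np.int64(355), 58)
264 (np.int64(299), np.int64(355), 57)
280 (np.int64(300), np.int64(354), 55)
line [0.5305017  0.01761436] 3.7952980922916453 tcpN -76.92657229537855 width 45.42019350364472 yaw 3.3425912767670716 N at x=.555 -67.69469412574885 x range [0.53451033 0.5792719 ]
```

```bash
python3 -m crank '[{"translation":[0,0,4],"dr":[0,0,0],"claw":-1},{"translation":[0,0,4],"dr":[0,0,0],"claw":-1},{"translation":[0,0,1.5],"dr":[0,0,0],"claw":-1},{"translation":[0,0,0.5],"dr":[0,0,0],"claw":-1},{"translation":[0,0,0],"dr":[0,0,0],"claw":-1}]'|sed -n '1,2p;4p'
python3 -m crank '[{"translation":[0,0,0],"dr":[0,0,0],"claw":-1},{"translation":[0,0.42,0],"dr":[0,0,0.8],"claw":-1},{"translation":[0,0.42,0],"dr":[0,0,0.8],"claw":-1},{"translation":[0,0.42,0],"dr":[0,0,0.8],"claw":-1},{"translation":[0,0.42,0],"dr":[0,0,0.8],"claw":-1}]'|sed -n '1,2p;4p'
python3 -m crank '[{"translation":[0,0.42,0],"dr":[0,0,0.8],"claw":-1},{"translation":[0,0.42,0],"dr":[0,0,0.8],"claw":-1},{"translation":[0,0.42,0],"dr":[0,0,0.8],"claw":-1},{"translation":[0,0.42,0],"dr":[0,0,0.8],"claw":-1},{"translation":[0,0,0],"dr":[0,0,0],"claw":-1}]'|sed -n '1,2p;4p'
python3 -m crank '[{"translation":[0,0,-2],"dr":[0,0,0],"claw":-1},{"translation":[0,-1.7,-4],"dr":[0,0,-3.2],"claw":-1},{"translation":[0,0,-4],"dr":[0,0,-3.2],"claw":-1},{"translation":[0,0,0],"dr":[0,0,0],"claw":-1},{"translation":[0,0,0],"dr":[0,0,0],"claw":-1}]'|sed -n '1,2p;4p'
python3 - <<'E'
from h import *
s=manip.get_state();i=optics.read_camera('wrist');cv2.imwrite('pics/w9.png',i[:,:,::-1]);h=cv2.cvtColor(i,cv2.COLOR_RGB2HSV)
nb=~((abs(h[...,0].astype(int)-112)<12)&(h[...,1]>90))
for r in(216,232,248,264,280):
    x=np.nonzero(nb[r,265:390])[0]+265;print(r,(x.min(),x.max(),len(x)) if len(x) else '')
sil(i,s,265,390,224,280)
E
```

```text
time_s: 10.37
ee_pos: [0.5376, -0.0627, 0.0369]
contact_force: [-15.8, -6.4, 38.7]
time_s: 10.78
ee_pos: [0.5355, -0.0443, 0.0376]
contact_force: [-19.9, -4.1, 48.4]
time_s: 11.2
ee_pos: [0.5339, -0.0238, 0.0365]
contact_force: [-19.8, 2.2, 44.4]
time_s: 11.62
ee_pos: [0.5401, -0.0409, 0.1338]
contact_force: [-0.1, 0.1, -0.7]
216 (np.int64(293), np.int64(389), 67)
232 (np.int64(293), np.int64(389), 69)
248 (np.int64(295), np.int64(389), 68)
264 (np.int64(296), np.int64(389), 68)
280 (np.int64(298), np.int64(388), 66)
line [0.52904932 0.01754982] 3.800223152644223 tcpN -59.082600413644954 width 73.74245841143711 yaw 3.2943568843431534 N at x=.555 -37.52246875989266 x range [0.52979901 0.57393375]
```

Two things to note: the press reached 48 N because the lift had fallen short, so I'll feel my way down again. The line also got into the silhouette window, so I'll re-measure with a narrower one.

```bash
python3 - <<'E'
from h import *
s=manip.get_state();i=cv2.cvtColor(cv2.imread('pics/w9.png'),cv2.COLOR_BGR2RGB)
sil(i,s,265,368,224,280)
E
python3 -m crank '[{"translation":[0,0,4],"dr":[0,0,0],"claw":-1},{"translation":[0,0,4],"dr":[0,0,0],"claw":-1},{"translation":[0,0,1],"dr":[0,0,0],"claw":-1},{"translation":[0,0,0],"dr":[0,0,0],"claw":-1}]'|sed -n '1,2p;4p'
```

```text
line [0.52677725 0.01753858] 3.7773786943489527 tcpN -58.76455043665556 width 45.17885507606986 yaw 3.5272294408479206 N at x=.555 -51.202329303711736 x range [0.52853096 0.57232777]
time_s: 12.0
ee_pos: [0.5358, -0.0413, 0.0396]
contact_force: [0.1, -0.3, 1.0]
```

```bash
python3 -m crank '[{"translation":[0,0,0.1],"dr":[0,0,0],"claw":-1},{"translation":[0,0,0],"dr":[0,0,0],"claw":-1},{"translation":[0,0,0.1],"dr":[0,0,0],"claw":-1},{"translation":[0,0,0],"dr":[0,0,0],"claw":-1}]'|sed -n '1,2p;4p'
```

```text
time_s: 12.33
ee_pos: [0.5394, -0.0409, 0.0407]
contact_force: [-0.6, 0.3, 0.7]
```

```bash
python3 -m crank '[{"translation":[-0.5,0,0.2],"dr":[0,0,0],"claw":-1},{"translation":[0,0,0],"dr":[0,0,0],"claw":-1},{"translation":[0,0,0.15],"dr":[0,0,0],"claw":-1},{"translation":[0,0,0],"dr":[0,0,0],"claw":-1}]'|sed -n '1,2p;4p'
python3 -m crank '[{"translation":[0,0,0.1],"dr":[0,0,0],"claw":-1},{"translation":[0,0,0],"dr":[0,0,0],"claw":-1}]'|sed -n '1,2p;4p'
```

```text
time_s: 12.67
ee_pos: [0.5455, -0.0409, 0.0381]
contact_force: [0.2, -0.3, 2.6]
time_s: 12.83
ee_pos: [0.5456, -0.0413, 0.0379]
contact_force: [-2.1, -0.3, 9.9]
```

```bash
python3 -m crank '[{"translation":[0,0.42,0],"dr":[0,0,0],"claw":-1},{"translation":[0,0.42,0],"dr":[0,0,0],"claw":-1},{"translation":[0,0.42,0],"dr":[0,0,0],"claw":-1},{"translation":[0,0.42,0],"dr":[0,0,0],"claw":-1},{"translation":[0,0.42,0],"dr":[0,0,0],"claw":-1}]'|sed -n '1,2p;4p'
python3 -m crank '[{"translation":[0,0.42,0],"dr":[0,0,0],"claw":-1},{"translation":[0,0.42,0],"dr":[0,0,0],"claw":-1},{"translation":[0,0.42,0],"dr":[0,0,0],"claw":-1},{"translation":[0,0,0],"dr":[0,0,0],"claw":-1}]'|sed -n '1,2p;4p'
python3 -m crank '[{"translation":[0,0,-1.5],"dr":[0,0,0],"claw":-1},{"translation":[0,-1.7,-0.5],"dr":[0,0,0],"claw":-1},{"translation":[0,0,0],"dr":[0,0,0],"claw":-1},{"translation":[0,0,1.4],"dr":[0,0,0],"claw":-1},{"translation":[0,0,0],"dr":[0,0,0],"claw":-1}]'|sed -n '1,2p;4p'
```

```text
time_s: 13.25
ee_pos: [0.5431, -0.0203, 0.038]
contact_force: [-5.0, -0.2, 12.9]
time_s: 13.58
ee_pos: [0.5414, -0.0061, 0.0372]
contact_force: [-3.8, 1.2, 10.9]
time_s: 14.0
ee_pos: [0.5419, -0.0239, 0.0407]
contact_force: [-0.2, -0.0, -1.3]
```

```bash
python3 -m crank '[{"translation":[-0.2,0,0.3],"dr":[0,0,0],"claw":-1},{"translation":[0,0,0],"dr":[0,0,0],"claw":-1},{"translation":[0,0,0.1],"dr":[0,0,0],"claw":-1},{"translation":[0,0,0],"dr":[0,0,0],"claw":-1}]'|sed -n '1,2p;4p'
```

```text
time_s: 14.33
ee_pos: [0.5456, -0.0239, 0.0384]
contact_force: [-0.6, -0.2, 0.8]
```

```bash
python3 -m crank '[{"translation":[0,0,0.15],"dr":[0,0,0],"claw":-1},{"translation":[0,0,0],"dr":[0,0,0],"claw":-1}]'|sed -n '1,2p;4p'
python3 -m crank '[{"translation":[0,0.42,0],"dr":[0,0,0],"claw":-1},{"translation":[0,0.42,0],"dr":[0,0,0],"claw":-1},{"translation":[0,0.42,0],"dr":[0,0,0],"claw":-1},{"translation":[0,0.42,0],"dr":[0,0,0],"claw":-1},{"translation":[0,0.42,0],"dr":[0,0,0],"claw":-1}]'|sed -n '1,2p;4p'
python3 -m crank '[{"translation":[0,0.42,0],"dr":[0,0,0],"claw":-1},{"translation":[0,0.42,0],"dr":[0,0,0],"claw":-1},{"translation":[0,0.42,0],"dr":[0,0,0],"claw":-1},{"translation":[0,0,0],"dr":[0,0,0],"claw":-1}]'|sed -n '1,2p;4p'
python3 -m crank '[{"translation":[0,0,-2],"dr":[0,0,0],"claw":-1},{"translation":[0,-1.7,-3],"dr":[0,0,0],"claw":-1},{"translation":[0,0,-3],"dr":[0,0,0],"claw":-1},{"translation":[1.5,0,-3],"dr":[0,0,0],"claw":-1},{"translation":[1.5,0,-3],"dr":[0,0,0],"claw":-1}]'|sed -n '1,2p;4p'
python3 -m crank '[{"translation":[0,0,0],"dr":[0,0,0],"claw":-1},{"translation":[0,0,0],"dr":[0,0,0],"claw":-1}]'|sed -n '1,2p;4p'
python3 - <<'E'
from h import *
s=manip.get_state();i=optics.read_camera('wrist');cv2.imwrite('pics/w10.png',i[:,:,::-1]);h=cv2.cvtColor(i,cv2.COLOR_RGB2HSV)
hh=h.astype(int);nb=~((abs(hh[...,0]-112)<12)&(hh[...,1]>90));ye=(abs(hh[...,0]-28)<6)&(hh[...,1]>140)&(hh[...,2]>130)
for r in range(190,290,10):
    x=np.nonzero(nb[r,250:420])[0]+250;y=np.nonzero(ye[r,250:420])[0]+250;print(r,(x.min(),x.max(),len(x)) if len(x) else '',(y.min(),y.max()) if len(y) else '')
E
```

```text
time_s: 14.5
ee_pos: [0.5459, -0.0244, 0.0379]
contact_force: [-2.2, -0.9, 7.2]
time_s: 14.92
ee_pos: [0.5434, -0.0034, 0.038]
contact_force: [-4.7, -1.0, 9.6]
time_s: 15.25
ee_pos: [0.5421, 0.0105, 0.0372]
contact_force: [-4.4, 0.6, 5.5]
time_s: 15.67
ee_pos: [0.5149, -0.0101, 0.1782]
contact_force: [0.2, 0.0, -0.0]
time_s: 15.83
ee_pos: [0.5155, -0.0096, 0.1787]
contact_force: [0.3, 0.4, -1.5]
190 (np.int64(339), np.int64(348), 10) (np.int64(340), np.int64(346))
200 (np.int64(339), np.int64(347), 9) (np.int64(340), np.int64(346))
210 (np.int64(338), np.int64(347), 10) (np.int64(340), np.int64(346))
220 (np.int64(302), np.int64(347), 46) (np.int64(342), np.int64(345))
230 (np.int64(296), np.int64(346), 51) 
240 (np.int64(296), np.int64(346), 51) 
250 (np.int64(297), np.int64(346), 50) 
260 (np.int64(297), np.int64(347), 51) 
270 (np.int64(299), np.int64(347), 49) 
280 (np.int64(300), np.int64(347), 48)
```

```bash
cat >> h.py <<'E'
def fin(i,s,lo,hi,r0,r1,ym):
    m=optics.camera_model('wrist');H=np.array(m['hand_eye']);K=np.array(m['intrinsics']);R=np.array(s['tool_rot']);c=R@H[:3,3]+np.array(s['ee_pos'])
    def P(uv,z):
        d=R@H[:3,:3]@np.linalg.inv(K)@np.array([uv[0],uv[1],1.]);return (c+d*(z-c[2])/d[2])[:2]
    h=cv2.cvtColor(i,cv2.COLOR_RGB2HSV).astype(int);nb=~((abs(h[...,0]-112)<12)&(h[...,1]>90));ye=(abs(h[...,0]-28)<6)&(h[...,1]>140)&(h[...,2]>130);ye[ym:]=0
    a=np.radians(3.78);d=np.array([np.cos(a),np.sin(a)]);n=np.array([-d[1],d[0]])
    Y=np.array([P((u+.5,v+.5),.004) for v,u in zip(*np.nonzero(ye))]);y0=np.median(Y@n)
    q=[];w=[]
    for r in range(r0,r1,2):
        x=np.nonzero(nb[r,lo:hi])[0]+lo;q.append(P(((x[0]+x[-1]+1)/2,r+.5),.0264));w.append(np.linalg.norm(P((x[0],r),.0264)-P((x[-1]+1,r),.0264)))
    q=np.array(q);f=np.polyfit(q@d,q@n-y0,1);xm=.555*d[0]
    print('line y at .53',(y0-.53*n[0])/n[1],len(Y),'width',np.median(w)*1e3,'yaw',np.degrees(np.arctan(f[0])),'N at .555',np.polyval(f,xm)*1e3,'tcpN',(np.array(s['ee_pos'])[:2]@n-y0)*1e3,'base~',q[0])
E
python3 - <<'E'
from h import *
s=manip.get_state();i=cv2.cvtColor(cv2.imread('pics/w10.png'),cv2.COLOR_BGR2RGB)
fin(i,s,280,365,230,282,212)
E
```

```text
line y at .53 0.01832859626144352 382 width 45.259161260570224 yaw 3.3788886123853663 N at .555 -19.081793513967625 tcpN -26.623933994553145 base~ [ 0.52298825 -0.0027612 ]
```

```bash
python3 -m crank '[{"translation":[-1.5,-0.15,4],"dr":[0,0,0],"claw":-1},{"translation":[-1.5,0,4],"dr":[0,0,0],"claw":-1},{"translation":[0,0,3.5],"dr":[0,0,0],"claw":-1},{"translation":[0,0,1.5],"dr":[0,0,0],"claw":-1},{"translation":[0,0,0],"dr":[0,0,0],"claw":-1}]'|sed -n '1,2p;4p'
python3 -m crank '[{"translation":[0,0,0.5],"dr":[0,0,0],"claw":-1},{"translation":[0,0,0],"dr":[0,0,0],"claw":-1},{"translation":[0,0,0.1],"dr":[0,0,0],"claw":-1},{"translation":[0,0,0],"dr":[0,0,0],"claw":-1}]'|sed -n '1,2p;4p'
```

```text
time_s: 16.3
ee_pos: [0.5398, -0.0091, 0.0432]
contact_force: [-0.5, -0.1, -0.6]
time_s: 16.63
ee_pos: [0.5447, -0.009, 0.044]
contact_force: [0.7, -0.6, -0.5]
```

```bash
python3 -m crank '[{"translation":[0,-0.1,0.45],"dr":[0,0,0],"claw":-1},{"translation":[0,0,0],"dr":[0,0,0],"claw":-1},{"translation":[0,0,0.15],"dr":[0,0,0],"claw":-1},{"translation":[0,0,0],"dr":[0,0,0],"claw":-1}]'|sed -n '1,2p;4p'
python3 -m crank '[{"translation":[0,0,0.15],"dr":[0,0,0],"claw":-1},{"translation":[0,0,0],"dr":[0,0,0],"claw":-1}]'|sed -n '1,2p;4p'
```

```text
time_s: 16.97
ee_pos: [0.5442, -0.0103, 0.0377]
contact_force: [-0.7, -0.6, 3.6]
time_s: 17.13
ee_pos: [0.5443, -0.011, 0.0373]
contact_force: [-3.8, -1.0, 13.0]
```

```bash
python3 -m crank '[{"translation":[0,0.42,0],"dr":[0,0,0],"claw":-1},{"translation":[0,0.42,0],"dr":[0,0,0],"claw":-1},{"translation":[0,0.42,0],"dr":[0,0,0],"claw":-1},{"translation":[0,0.42,0],"dr":[0,0,0],"claw":-1},{"translation":[0,0.42,0],"dr":[0,0,0],"claw":-1}]'|sed -n '1,2p;4p'
python3 -m crank '[{"translation":[0,0.42,0],"dr":[0,0,0],"claw":-1},{"translation":[0,0.42,0],"dr":[0,0,0],"claw":-1},{"translation":[0,0.42,0],"dr":[0,0,0],"claw":-1},{"translation":[0,0.42,0],"dr":[0,0,0],"claw":-1},{"translation":[0,0,0],"dr":[0,0,0],"claw":-1}]'|sed -n '1,2p;4p'
python3 -m crank '[{"translation":[0,0,-2],"dr":[0,0,0],"claw":-1},{"translation":[0,-1.5,-3],"dr":[0,0,0],"claw":-1},{"translation":[0,0,-3],"dr":[0,0,0],"claw":-1},{"translation":[1.5,0,-3],"dr":[0,0,0],"claw":-1},{"translation":[1.5,0,-3],"dr":[0,0,0],"claw":-1}]'|sed -n '1,2p;4p'
python3 -m crank '[{"translation":[0,0,0],"dr":[0,0,0],"claw":-1},{"translation":[0,0,0],"dr":[0,0,0],"claw":-1}]'|sed -n '1,2p;4p'
python3 - <<'E'
from h import *
s=manip.get_state();i=optics.read_camera('wrist');cv2.imwrite('pics/w11.png',i[:,:,::-1]);h=cv2.cvtColor(i,cv2.COLOR_RGB2HSV)
hh=h.astype(int);nb=~((abs(hh[...,0]-112)<12)&(hh[...,1]>90));ye=(abs(hh[...,0]-28)<6)&(hh[...,1]>140)&(hh[...,2]>130)
for r in range(190,290,10):
    x=np.nonzero(nb[r,250:420])[0]+250;y=np.nonzero(ye[r,250:420])[0]+250;print(r,(x.min(),x.max(),len(x)) if len(x) else '',(y.min(),y.max()) if len(y) else '')
fin(i,s,280,365,232,282,212)
E
```

```text
time_s: 17.55
ee_pos: [0.5418, 0.0102, 0.0379]
contact_force: [-7.7, -1.3, 22.8]
time_s: 17.97
ee_pos: [0.5397, 0.029, 0.0371]
contact_force: [-8.3, 0.2, 17.7]
time_s: 18.38
ee_pos: [0.5124, 0.0104, 0.1768]
contact_force: [0.6, 0.2, -0.2]
time_s: 18.55
ee_pos: [0.5131, 0.011, 0.1772]
contact_force: [-0.4, 1.4, -0.3]
190 (np.int64(316), np.int64(419), 13) (np.int64(318), np.int64(323))
200 (np.int64(316), np.int64(419), 18) (np.int64(318), np.int64(323))
210 (np.int64(316), np.int64(419), 16) (np.int64(318), np.int64(323))
220 (np.int64(302), np.int64(340), 39) 
230 (np.int64(294), np.int64(345), 52) 
240 (np.int64(295), np.int64(345), 51) 
250 (np.int64(296), np.int64(345), 50) 
260 (np.int64(296), np.int64(346), 51) 
270 (np.int64(297), np.int64(346), 50) 
280 (np.int64(299), np.int64(346), 48) 
line y at .53 0.018431157660286152 355 width 45.447358226223805 yaw 3.7362313357689314 N at .555 0.3051902705658652 tcpN -6.3456707441019065 base~ [0.52349281 0.0165156 ]
```

The bottle is now 0.3 mm from centred over the line, with a yaw of 3–4° (unchanged from the start). One last look.

Run:
```python
from h import *
j=optics.read_camera('scene')[195:310,230:410];k=optics.read_camera('side')[225:320,225:355]
o=np.hstack([cv2.resize(j,(400,300),interpolation=2),cv2.resize(k,(400,300),interpolation=2)]);cv2.imwrite('pics/c12.png',o[:,:,::-1])
```

```text
(no output)
```

View pics/c12.png

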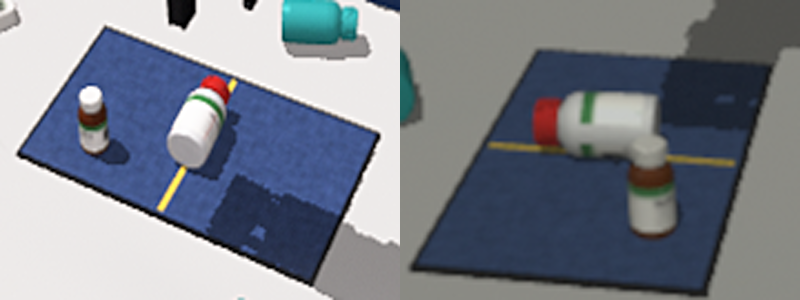

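The bottle lies along the line. In the scene view the line comes out under its base at (180,175) and under its cap at (233,85). The amber bottle hasn't moved and the robot is clear of everything, so I'm handing it in.

```bash
python3 -c "
from cell import manip
print(manip.sign_off())"
```

```text
the job is handed in; nothing more can be done
None
```

I rolled the red-cap bottle onto the yellow line and handed the job in: its middle measured about 0.3 mm from the line and its axis 3–4° off it, after about 18.6 s, but one stroke pressed with about 48 N through the fingertips, harder than intended.

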